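Move a gel cassette from the rack to the clamp stand and cam it tight

TASK

Slide the blue gel cassette up out of its leaning slot in the white rack and set it down, top edge up, in the trough of the clamp stand leaning flat against the black sprung pad. Let go of it, then turn the red-handled eccentric knob until its lobe bears firmly on the cassette and pushes the pad back a little, without driving the pad to its stop. Leave the other two cassettes standing in the rack.

Things in the scene. Friction and masses are not known exactly. Their poses are not given: they have to be found in the camera images.
- blue_center (a point): centre of the blue-framed gel cassette (the one to move): a flat plate 100 mm wide (own x) x 8 mm thick (own y) x 90 mm tall (own z, up along the plate to its thick blue top edge), about 0.15 kg. It stands in one of the rack's three slots; pinch it across its 8 mm thickness at the middle of the top edge and draw it along its own +z.
- blue: the same cassette; this origin is the middle of its bottom edge (45 mm below the centre along own z), same axes
- amber_center (a point): gel cassette exactly like the blue one but with a yellow frame, in another slot of the rack; the point is its centre; leave it where it is
- green_center (a point): gel cassette exactly like the blue one but with a green frame, in another slot of the rack; the point is its centre; leave it where it is
- rack: white rack fixed to the bench, 136 x 190 mm, up to 85 mm high; origin under its middle, z up. Its three slots lie side by side along its y, 50 mm apart (y = -50, 0, +50 mm), each leaning 0.47 rad (27 degrees) from vertical, top towards the rack's -y. A slot is 11 mm wide and its floor is 30 mm above the bench.
- slot_mid (a point): middle of the floor of the rack's middle slot. Guides hold the two side edges of a cassette up to 55 mm from its bottom edge, with 1.5 mm play at each face and 2 mm at each side edge; so 35 mm of the cassette stands out, and its middle 64 mm is open between the guides.
- stand: clamp stand fixed to the bench, grey base 150 x 165 mm; origin under its middle at bench height, x along the trough, z up. A cassette in it stands as in the rack: width along the stand's x, top leaned 0.47 rad towards the stand's -y. In stand axes u = (0, -0.453, 0.892) points up along the cassette and n = (0, 0.892, 0.453) out of its upper face.
- seat (a point): point on the trough's floor, at (0, 0, 35 mm) in stand axes. The floor is square to the cassette and 27 mm wide along n; end stops 26 mm high leave 4 mm at each side of a centred cassette. A cassette centred at this point + 45 mm u + 7 mm n goes straight down along u, clear of pad and lobe, while the knob is as at the start.
- pad_ref (a point): nearest place of the black pad's face: the point 40 mm up along u from the seat. The pad, 86 mm wide, 18 to 62 mm up along u, carries the cassette's lower face. Its backstop is adjustable, so the face really lies 0 to 6.3 mm further to -n: find it by touch. The pad is sprung: 7 N per mm, 4 mm to its stop. Finished, the cassette stands on the trough floor flat against the pad.
- cam: eccentric clamp knob on the stand, on a vertical axis 30 mm to -x and 22.7 mm to +y of the stand's origin. This origin lies on the axis at the middle of the red bar handle, 105 mm above the bench; the bar is 38 mm long (own x), 14 mm wide (own y), 24 mm high, with a white mark at the lobe end. It starts with own x 120 to 134 degrees counter-clockwise from the stand's x.
- cam_disc (a point): centre of the knob's steel disc, the lobe: 32 mm radius, 12 mm thick, 65 to 77 mm above the bench, 11 mm off the axis along the knob's own x. Turn it counter-clockwise (from above), by 0.6 to 1.9 rad in all, until it bears on the cassette's upper face. It turns with 0.08 N m of friction; once it bears, the moment may rise by up to 0.012 N m per newton, sometimes hardly, and cassette and pad give way 0.6 to 1 mm per 0.1 rad. It stays where it is left.

How it is judged:
By the outcome, as a careful person would: the job done as asked, in the order asked, and still so for the second after the job is handed in, with the robot touching nothing.
It also fails if it takes over 72 s, if anything falls off the work surface, if the arm or the gripper's body presses on something with over 40 N, if the wrist force passes 120 N, or if a joint passes its speed limit or range.

ROBOT

A 6-joint arm with a two-finger parallel gripper is mounted at the origin on a cart in front of the work surface, level with it; the furniture and walls round the work are solid. World frame = base frame: x ahead of the robot, y to its left, z up, the work surface at z = 0. Lengths are in m, angles in rad, forces in N, time in s.
With the tool pointing down it reaches from about 0.25 to 0.775 m from the base axis. Payload 4 kg.
Tool frame: the origin (TCP) lies midway between the tips of the shut fingers; the grasp point (between the pads) lies manip.hold_point_z behind it (manip.hold_point_z is the distance from the TCP to the grasp point, in m); z points along the fingers, y is the line along which they close (so a half turn about z gives the same grasp; the last joint's range is limited). The gripper opens to 94 mm and grips with 3 to 60 N. Pads are 16 mm wide; open, the fingers measure 119 mm over their backs; the gripper's body (75 mm by 177 mm) begins 78 mm behind the grasp point.
Start: joints at [1.19, 0.087, 1.371, -0, 1.684, -0.103], TCP at [0.151, 0.529, 0.206] pointing down, gripper open.
Joint ranges: [-3.1, 3.1], [-0.76, 2.03], [0.27, 2.55], [-1.08, 4.22], [0.17, 2.65], [-2.57, 2.57]. Speed limits (rad/s): [2.79, 2.79, 3.14, 3.14, 3.14, 3.14].

INTERFACE

Orientations are given as [roll, pitch, yaw] about the fixed x, y, z axes, in that order (R = Rz(yaw) Ry(pitch) Rx(roll)).
In Python, from rig import status, viewer, workorder, manip gives the robot as it stands.
- The arm moves only by the shell command python3 -m pendant 'ROWS' [OPENING] [FORCE]. ROWS is JSON, a list of rows, each an object of numbers: "tx", "ty", "tz": the shift along the tool's x, y, z in m; "ax", "ay", "az": the turn, a rotation vector about the tool's x, y, z in degrees. In form: [{"tx": .., "ty": .., "tz": .., "ax": .., "ay": .., "az": ..}, ...]. A call has exactly 8 rows; each row shifts and turns the commanded pose from where the row before left it, along the tool's axes as they then stand; what a row does not reach is not made up. A row lasts 1/8 s, in which the tool goes at most 62.5 mm and 10.7 degrees, less where a joint would pass 70% of its speed; a pose out of reach is approached as far as the arm can. A call is refused whole if a number of a shift passes 0.0625 or a number of a turn 10.7, either way. A call with a gripper value outside its range is refused whole. OPENING is the finger opening in m, from 0 to 0.094, set as the call begins (- or left out, the last holds). The fingers move at their own pace and stop on an object; FORCE is the grip in N (left out, the last holds). Time passes only in rows, so rows that do not move let the fingers close, or fill a call up. It gives the time, the measured TCP pose, the force, the opening and the grip force at its end, in the units of the state.
- status.read_state(): the state, without advancing time (a new reading comes with each control period).
- viewer.get_image(name): name is "side" or "top" or "wrist"; returns the picture (384x512x3 uint8, red, green, blue); there is no depth.
- viewer.calibration(name): a dict with "intrinsics" (3x3 intrinsics, pixels), "cam_to_world" (4x4, takes a point from camera to world coordinates). Camera axes: x right, y down, z forward; pixel columns grow to the right and rows downward; lengths in m; the calibration is good to about 2 mm. A picture is of the moment at which its call begins: read the wrist's pose just before it. calibration takes no time and is no camera call; for the wrist camera it gives the pose at the moment of the call.
- workorder.sign_off(): hands the job in; it is judged then, once.
The state is a dict: "t": time; "joint_pos": joint angles; "joint_velocities": joint speeds; "tau": joint torques, N m; "ee_pos": TCP position; "eef_rot": TCP orientation; "force": force on the tool from outside, world axes, zero at the start; "ft_torque": the same for the moment, N m; "grip_width": finger opening in m; "grasp_force": force on a finger pad.
Only numpy, scipy, OpenCV 4.12 (cv2) and the standard library are available. Lean on these libraries where they do the work, as an engineer would, in place of code of your own. Each camera call takes 0.05 s, during which the arm holds its last target. There are 200 camera calls.

## Working session

There is one attempt and no reset: what is moved stays moved. The work goes in short steps, Python scripts to look and compute and a shell command to move; the robot and the scene stay as the last step left them, time stands still between calls to the robot, and variables do not carry over. Pictures are saved under pics/ and viewed, at most 10 in all, crops included, and the job is handed in when it is done.

```bash
ls; mkdir -p pics
python3 - <<'E'
from rig import status, viewer, workorder, manip
import cv2, numpy as np
print(status.read_state(), manip.hold_point_z)
for n in ("side","top"):
    im=viewer.get_image(n); cv2.imwrite(f"pics/{n}0.png",cv2.resize(im[:,:,::-1],None,fx=1.5,fy=1.5)); cv2.imwrite(f"{n}0_raw.png",im[:,:,::-1])
    c=viewer.calibration(n); print(n,np.round(c["intrinsics"],1).tolist(),np.round(c["cam_to_world"],3).tolist())
E
```

```text
pics
{'t': 0.0, 'joint_pos': array([ 1.18991251e+00,  8.79838098e-02,  1.37221610e+00,  1.66482038e-05,
        1.68360730e+00, -1.03081938e-01]), 'joint_velocities': array([ 0.00167052, -0.00052275, -0.00294706,  0.00138661,  0.00015667,
       -0.00098823]), 'tau': array([-1.29177941e-03, -3.40165365e+01, -3.02433300e+01,  7.16856821e-02,
        3.29183810e-02, -1.58140456e-04]), 'ee_pos': array([0.15062144, 0.52841394, 0.2043078 ]), 'eef_rot': array([-3.13939155e+00, -2.44335558e-04,  2.86379236e+00]), 'force': array([0.02788379, 0.28426613, 0.65560537]), 'ft_torque': array([ 0.02268557, -0.03311009,  0.02614571]), 'grasp_force': 0.0, 'grip_width': 0.09410109309846686} 0.0188
side [[398.7, 0.0, 262.5], [0.0, 398.7, 186.3], [0.0, 0.0, 1.0]] [[0.999, 0.008, -0.033, 0.545], [0.029, -0.678, 0.734, -0.669], [-0.016, -0.735, -0.678, 0.683], [0.0, 0.0, 0.0, 1.0]]
top [[386.1, 0.0, 249.4], [0.0, 386.1, 189.4], [0.0, 0.0, 1.0]] [[0.025, -0.996, 0.084, 0.422], [-1.0, -0.025, 0.002, -0.004], [-0.0, -0.084, -0.996, 1.134], [0.0, 0.0, 0.0, 1.0]]
```

View pics/side0.png

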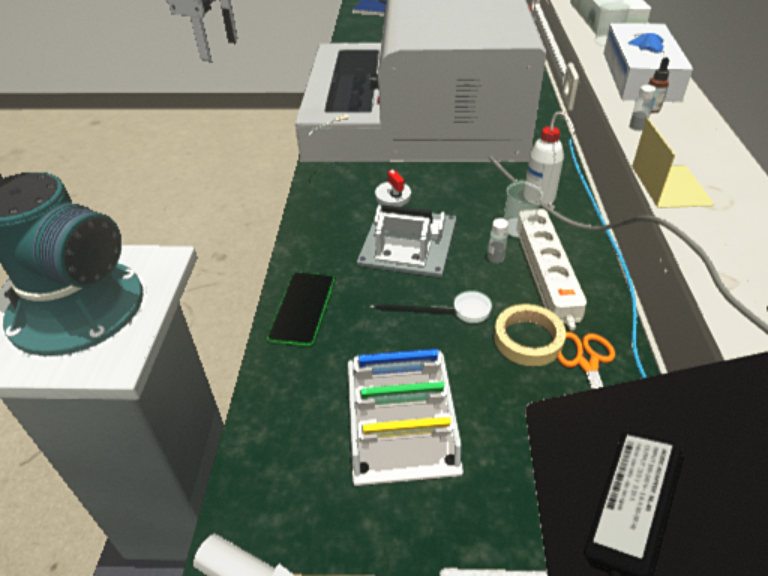

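View pics/top0.png

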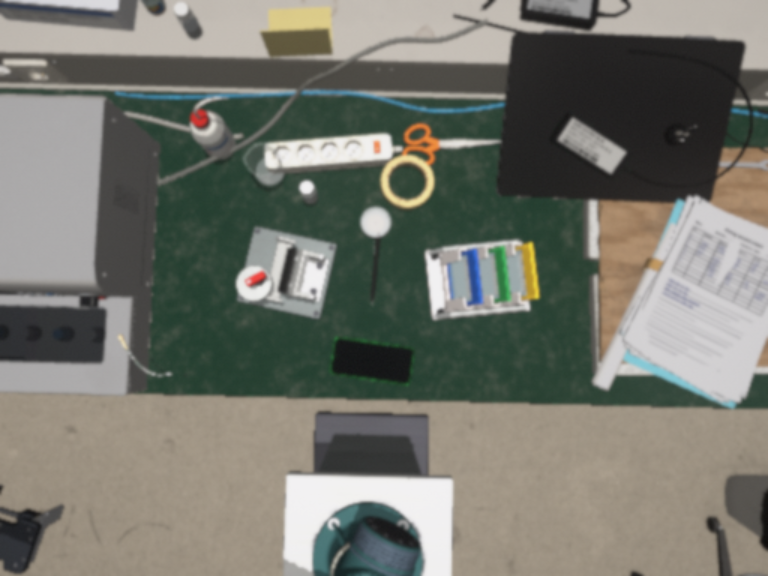

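Side view: the rack is at about (400,415), with blue farthest, then green, then yellow. The stand is at (407,240) with the red knob at (395,182). The top view shows the same layout: blue (475,277), red handle (256,279), black pad (288,270).

```bash
cat > h.py <<'E'
import numpy as np, cv2
from rig import status, viewer, manip
from scipy.spatial.transform import Rotation as Ro
def shot(n):
    c=viewer.calibration(n); im=viewer.get_image(n)
    return im, c["intrinsics"], np.array(c["cam_to_world"])
def ray(K,T,p):
    d=T[:3,:3]@np.linalg.solve(K,[p[0],p[1],1.]); return T[:3,3],d/np.linalg.norm(d)
def onz(K,T,p,z):
    o,d=ray(K,T,p); return o+d*(z-o[2])/d[2]
def tri(rs):
    A=sum(np.eye(3)-np.outer(d,d) for o,d in rs); b=sum((np.eye(3)-np.outer(d,d))@o for o,d in rs)
    x=np.linalg.solve(A,b); return x, max(np.linalg.norm(np.cross(x-o,d)) for o,d in rs)
HS={'blue':((105,150,60),(125,255,255)),'green':((50,150,60),(80,255,255)),'amber':((22,150,90),(35,255,255)),'red':((0,170,60),(6,255,255))}
def blob(im,col,roi=None):
    hsv=cv2.cvtColor(im,cv2.COLOR_RGB2HSV); m=cv2.inRange(hsv,*HS[col])
    if col=='red': m|=cv2.inRange(hsv,(172,170,60),(180,255,255))
    if roi: k=np.zeros_like(m); x0,y0,x1,y1=roi; k[y0:y1,x0:x1]=1; m*=k
    n,l,s,c=cv2.connectedComponentsWithStats(m); i=1+np.argmax(s[1:,4])
    q=np.argwhere(l==i)[:,::-1].astype(float); 
    (cx,cy),wh,a=cv2.minAreaRect(q.astype(np.float32)); a=np.deg2rad(a if wh[0]>wh[1] else a+90)
    v=np.array([np.cos(a),np.sin(a)]); L=max(wh)+1; C=np.array([cx,cy])
    return C-v*L/2,C+v*L/2,min(wh)+1,len(q)
E
python3 - <<'E'
from h import *
S=shot('side');T=shot('top')
roiS={'red':(230,100,300,140)};roiT={'red':(140,170,200,205)}
for col in HS:
    rs=roiS.get(col,(220,220,320,330)); rt=roiT.get(col,(270,150,370,220))
    a=blob(S[0],col,rs); b=blob(T[0],col,rt)
    ea=sorted(a[:2],key=lambda p:p[0]); eb=sorted(b[:2],key=lambda p:-p[1]) # robot-near end first
    print(col,np.round(ea,1).tolist(),np.round(eb,1).tolist(),round(a[2],1),round(b[2],1))
    P=[tri([ray(S[1],S[2],x),ray(T[1],T[2],y)]) for x,y in zip(ea,eb)]
    for p,e in P: print('  ',np.round(p,4),round(e,4))
    d=P[1][0]-P[0][0]; print('  mid',np.round((P[0][0]+P[1][0])/2,4),'len',np.linalg.norm(d).round(4),'yaw',np.rad2deg(np.arctan2(d[1],d[0])).round(2))
# stand base corners, in top view
im=T[0]; roi=im[140:225,150:235]; cv2.imwrite('pics/stand_top.png',cv2.resize(roi[:,:,::-1],None,fx=7,fy=7,interpolation=cv2.INTER_CUBIC))
E
```

```text
blue [[238.5, 239.8], [291.8, 235.3]] [[318.2, 201.7], [313.7, 166.4]] 8.2 7.1
   [ 0.4783 -0.1868  0.1006] 0.0019
   [ 0.5762 -0.1737  0.0993] 0.0007
  mid [ 0.5273 -0.1802  0.1   ] len 0.0988 yaw 7.56
green [[240.4, 261.5], [295.7, 257.0]] [[336.5, 198.7], [332.8, 165.4]] 6.6 5.2
   [ 0.4865 -0.2362  0.1003] 0.0031
   [ 0.5811 -0.2251  0.0999] 0.0016
  mid [ 0.5338 -0.2307  0.1001] len 0.0952 yaw 6.67
amber [[241.3, 285.2], [300.6, 280.2]] [[354.9, 199.7], [351.3, 160.6]] 6.9 10.4
   [ 0.4883 -0.2852  0.0989] 0.0001
   [ 0.5914 -0.2748  0.1017] 0.002
  mid [ 0.5398 -0.28    0.1003] len 0.1036 yaw 5.76
red [[258.1, 114.1], [268.9, 124.9]] [[167.2, 187.4], [175.6, 183.2]] 8.1 4.6
   [0.5029 0.2146 0.1216] 0.0039
   [0.5239 0.1981 0.0985] 0.003
  mid [0.5134 0.2063 0.1101] len 0.0353 yaw -38.2
```

View pics/stand_top.png

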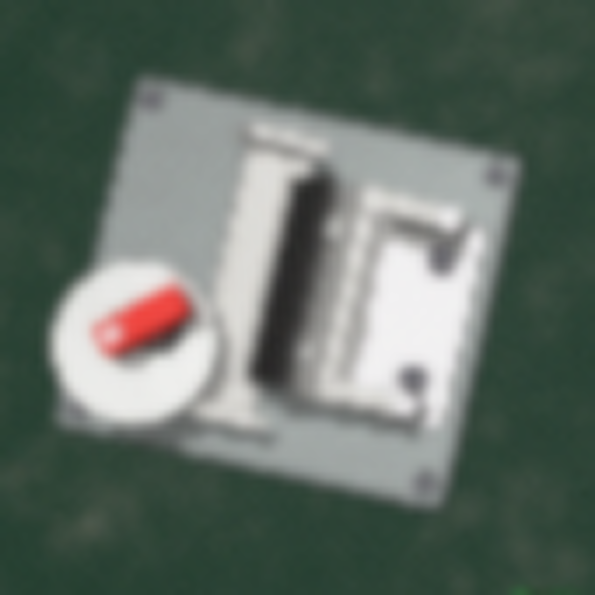

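Top crop (7x, offset 150,140): the base corners are (145,78), (520,160), (440,508) and (60,425). The disc is at (133,343) and the white mark at (110,335). The stand is therefore yawed by about -14° with the knob on its +y side.

```bash
cat >> h.py <<'E'
A=.47
def frame(yaw,o):
    R=Ro.from_euler('z',yaw,degrees=True).as_matrix(); u=R@[0,-np.sin(A),np.cos(A)]; n=R@[0,np.cos(A),np.sin(A)]
    return R,u,n,np.array(o)
def toolR(u,n,s=1): # tool z=-u, y=s*n
    return np.column_stack([np.cross(s*n,-u),s*n,-u])
def go(pt,R,s=None):
    "rows needed: total shift in tool axes and rotvec deg to bring TCP to pt with R"
    s=s or status.read_state(); Rc=Ro.from_euler('xyz',s['eef_rot']).as_matrix()
    d=Rc.T@(np.array(pt)-s['ee_pos']); r=Ro.from_matrix(Rc.T@R).as_rotvec(degrees=True)
    print('shift(now axes) mm',np.round(d*1e3,1),'shift(final axes)',np.round(R.T@(np.array(pt)-s['ee_pos'])*1e3,1),'rot deg',np.round(r,2))
E
python3 - <<'E'
from h import *
c=viewer.calibration('top');K=c["intrinsics"];T=np.array(c["cam_to_world"])
px=[(145,78),(520,160),(440,508),(60,425)]
C=np.array([onz(K,T,(150+(x+.5)/7-.5,140+(y+.5)/7-.5),.008) for x,y in px])
print(np.round(C,4), [np.linalg.norm(C[i]-C[(i+1)%4]).round(4) for i in range(4)], C.mean(0))
e=[C[0]-C[3],C[1]-C[2],C[3]-C[2],C[0]-C[1]]
print([np.rad2deg(np.arctan2(v[1],v[0])).round(1) for v in e])
print('disc',onz(K,T,(150+133/7,140+343/7),.077))
for nm,yaw,p,z in (('rack',7,(.527,-.18),.1),('stand',-14,(.54,.14),.12)):
  R,u,n,_=frame(yaw,(0,0,0))
  for s in (1,-1):
    Rt=toolR(u,n,s); w=np.array([*p,z])+u*.2; j1=np.arctan2(w[1],w[0])
    for phi in (1.3,1.6):
      a=Ro.from_matrix(Ro.from_euler('y',-phi).as_matrix()@Ro.from_euler('z',-j1).as_matrix()@Rt).as_euler('ZYZ')
      print(nm,s,phi,'j1 %.2f j4 %.2f j5 %.2f j6 %.2f'%(j1,a[0],a[1],(a[2]-np.pi/2+np.pi)%(2*np.pi)-np.pi))
E
```

```text
[[0.6254 0.2351 0.008 ]
 [0.5944 0.0759 0.008 ]
 [0.4474 0.1048 0.008 ]
 [0.4781 0.2644 0.008 ]] [np.float64(0.1622), np.float64(0.1498), np.float64(0.1626), np.float64(0.1502)] [0.53630092 0.17006172 0.008     ]
[np.float64(-11.3), np.float64(-11.1), np.float64(79.1), np.float64(79.0)]
disc [0.50637908 0.21953386 0.077     ]
rack 1 1.3 j1 -0.46 j4 0.44 j5 2.07 j6 -1.99
rack 1 1.6 j1 -0.46 j4 0.40 j5 1.80 j6 -2.12
rack -1 1.3 j1 -0.46 j4 0.44 j5 2.07 j6 1.15
rack -1 1.6 j1 -0.46 j4 0.40 j5 1.80 j6 1.02
stand 1 1.3 j1 0.10 j4 0.44 j5 1.66 j6 -1.14
stand 1 1.6 j1 0.10 j4 0.45 j5 1.39 j6 -1.27
stand -1 1.3 j1 0.10 j4 0.44 j5 1.66 j6 2.00
stand -1 1.6 j1 0.10 j4 0.45 j5 1.39 j6 1.87
```

```bash
python3 -m pendant '[{"tx":-0.022,"ty":-0.045,"tz":-0.009},{"tx":-0.022,"ty":-0.045,"tz":-0.009},{"tx":-0.022,"ty":-0.045,"tz":-0.009},{"tx":-0.022,"ty":-0.045,"tz":-0.009},{"tx":-0.026,"ty":-0.045,"tz":-0.009},{"tx":-0.028,"ty":-0.045,"tz":-0.009},{"tx":-0.03,"ty":-0.045,"tz":-0.009},{"tx":-0.03,"ty":-0.045,"tz":-0.009}]' 0.04 20
python3 - <<'E'
from h import *
R,u,n,_=frame(7,(0,0,0)); top=np.array([.525,-.178,.110])
go(top+u*.07,toolR(u,n))
c=viewer.calibration('wrist');T=np.array(c['cam_to_world']);s=status.read_state();Rc=Ro.from_euler('xyz',s['eef_rot']).as_matrix()
print(np.round(c['intrinsics'],1).tolist(),'cam in tool',np.round(Rc.T@(T[:3,3]-s['ee_pos']),3),np.round(Rc.T@T[:3,:3],3).tolist(),s['joint_pos'])
E
```

```text
shift(now axes) mm [-566.1 -606.    33.1] shift(final axes) [-285.4 -708.9 -323.8] rot deg [-26.64   5.36 -22.5 ]
[[325.0, 0.0, 259.5], [0.0, 325.0, 184.7], [0.0, 0.0, 1.0]] cam in tool [ 0.084 -0.001 -0.18 ] [[-0.001, -0.958, -0.287], [1.0, -0.001, -0.0], [0.0, -0.287, 0.958]] [ 1.18991738e+00  8.76818216e-02  1.37164741e+00  1.07969495e-06
  1.68359859e+00 -1.03075461e-01]$[0]: bad value
```

```bash
python3 -m pendant '[{"tx":-0.022,"ty":-0.045,"tz":-0.009,"ax":0,"ay":0,"az":0},{"tx":-0.022,"ty":-0.045,"tz":-0.009,"ax":0,"ay":0,"az":0},{"tx":-0.022,"ty":-0.045,"tz":-0.009,"ax":0,"ay":0,"az":0},{"tx":-0.022,"ty":-0.045,"tz":-0.009,"ax":0,"ay":0,"az":0},{"tx":-0.026,"ty":-0.045,"tz":-0.009,"ax":0,"ay":0,"az":0},{"tx":-0.028,"ty":-0.045,"tz":-0.009,"ax":0,"ay":0,"az":0},{"tx":-0.03,"ty":-0.045,"tz":-0.009,"ax":0,"ay":0,"az":0},{"tx":-0.03,"ty":-0.045,"tz":-0.009,"ax":0,"ay":0,"az":0}]' 0.04 20
python3 - <<'E'
from h import *
R,u,n,_=frame(7,(0,0,0)); top=np.array([.525,-.178,.110])
go(top+u*.07,toolR(u,n))
im,K,T=shot('wrist'); cv2.imwrite('pics/w1.png',im[:,:,::-1])
E
```

```text
t: 1.2
ee_pos: [0.2463, 0.1258, 0.2778]
eef_rot: [3.141, 0.001, 2.865]
force: [0.4, -0.1, -0.2]
grip_width: 0.04
grasp_force: 0.0
shift(now axes) mm [-363.3 -245.4  105.7] shift(final axes) [-239.6 -375.1  -72.4] rot deg [-26.54   5.45 -22.41]
```

View pics/w1.png

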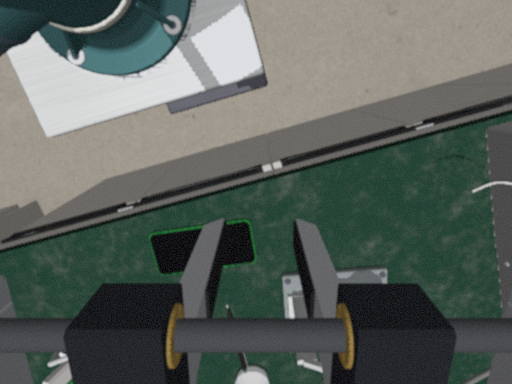

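The wrist camera sits on the robot side: the fingers are at (205,270)/(315,270) and the stand corner is at (335,280). Now to the approach above blue.

```bash
python3 -m pendant '[{"tx":0,"ty":0,"tz":0,"ax":-6.63,"ay":1.36,"az":-5.6},{"tx":0,"ty":0,"tz":0,"ax":-6.63,"ay":1.36,"az":-5.6},{"tx":0,"ty":0,"tz":0,"ax":-6.63,"ay":1.36,"az":-5.6},{"tx":0,"ty":0,"tz":0,"ax":-6.63,"ay":1.36,"az":-5.6},{"tx":-0.03,"ty":-0.047,"tz":-0.009,"ax":0,"ay":0,"az":0},{"tx":-0.03,"ty":-0.047,"tz":-0.009,"ax":0,"ay":0,"az":0},{"tx":-0.03,"ty":-0.047,"tz":-0.009,"ax":0,"ay":0,"az":0},{"tx":-0.03,"ty":-0.047,"tz":-0.009,"ax":0,"ay":0,"az":0}]' 0.04 20
python3 -m pendant '[{"tx":-0.03,"ty":-0.047,"tz":-0.009,"ax":0,"ay":0,"az":0},{"tx":-0.03,"ty":-0.047,"tz":-0.009,"ax":0,"ay":0,"az":0},{"tx":-0.03,"ty":-0.047,"tz":-0.009,"ax":0,"ay":0,"az":0},{"tx":-0.03,"ty":-0.047,"tz":-0.009,"ax":0,"ay":0,"az":0},{"tx":0,"ty":0,"tz":0,"ax":0,"ay":0,"az":0},{"tx":0,"ty":0,"tz":0,"ax":0,"ay":0,"az":0},{"tx":0,"ty":0,"tz":0,"ax":0,"ay":0,"az":0},{"tx":0,"ty":0,"tz":0,"ax":0,"ay":0,"az":0}]'
python3 - <<'E'
from h import *
R,u,n,_=frame(7,(0,0,0)); top=np.array([.525,-.178,.110])
go(top+u*.07,toolR(u,n)); print(status.read_state()['joint_pos'].round(2))
im,K,T=shot('wrist'); cv2.imwrite('pics/w2.png',im[:,:,::-1])
E
```

```text
t: 2.25
ee_pos: [0.3887, -0.0422, 0.2237]
eef_rot: [2.672, -0.002, -3.021]
force: [-0.1, -0.3, 0.9]
grip_width: 0.0399
grasp_force: 0.0
t: 3.25
ee_pos: [0.5286, -0.2082, 0.1731]
eef_rot: [2.674, 0.001, -3.02]
force: [0.5, -0.3, 0.0]
grip_width: 0.0406
grasp_force: 0.0
shift(now axes) mm [-0.1 -1.4  0. ] shift(final axes) [-0.1 -1.4  0. ] rot deg [-0.15  0.05 -0.01]
[-0.67  0.35  1.2   0.34  1.92 -2.3 ]
```

View pics/w2.png

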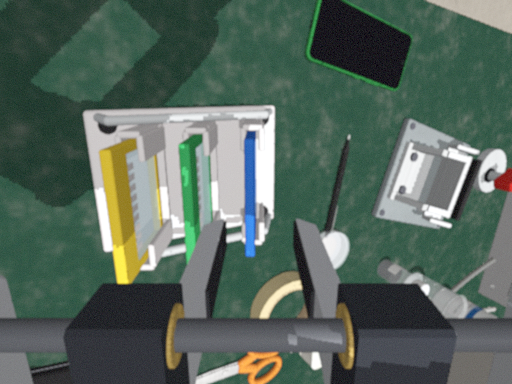

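Blue's top edge runs from (250,132) to (250,255), left of the mid-finger line at x≈260. Green is at x≈190 and amber at x≈118.

Run:
```python
from h import *
im,K,T=shot('wrist'); a,b,w,k=blob(im,'blue',(235,100,275,260))
P=[onz(K,T,p,.110) for p in sorted([a,b],key=lambda p:p[1])]
m=(P[0]+P[1])/2; d=P[1]-P[0]; print(np.round([a,b],1).tolist(),w,np.round(P,4),np.round(m,4),np.linalg.norm(d),np.rad2deg(np.arctan2(d[1],d[0])))
R,u,n,_=frame(7,(0,0,0)); go(m-u*.006,toolR(u,n)); go(m-u*.03,toolR(u,n))
```

```text
[[250.0, 131.5], [250.0, 256.5]] 11.0 [[ 0.474  -0.1914  0.11  ]
 [ 0.5789 -0.1796  0.11  ]] [ 0.5264 -0.1855  0.11  ] 0.10551357482152665 6.385551072259289
shift(now axes) mm [-0.6 -7.6 72.3] shift(final axes) [-0.6 -7.8 72.3] rot deg [-0.12  0.03 -0.04]
shift(now axes) mm [-0.6 -7.6 96.3] shift(final axes) [-0.6 -7.8 96.3] rot deg [-0.12  0.03 -0.04]
```

```bash
python3 -m pendant '[{"tx":0,"ty":-0.0075,"tz":0.01,"ax":0,"ay":0,"az":0},{"tx":0,"ty":0,"tz":0.022,"ax":0,"ay":0,"az":0},{"tx":0,"ty":0,"tz":0.016,"ax":0,"ay":0,"az":0},{"tx":0,"ty":0,"tz":0.012,"ax":0,"ay":0,"az":0},{"tx":0,"ty":0,"tz":0,"ax":0,"ay":0,"az":0},{"tx":0,"ty":0,"tz":0,"ax":0,"ay":0,"az":0},{"tx":0,"ty":0,"tz":0,"ax":0,"ay":0,"az":0},{"tx":0,"ty":0,"tz":0,"ax":0,"ay":0,"az":0}]' 0.034
python3 - <<'E'
from h import *
im,K,T=shot('wrist')
try:
  a,b,w,k=blob(im,'blue',(200,100,320,384)); print(a,b,w,k)
except Exception as e: print(e)
cv2.imwrite('pics/w3.png',im[:,:,::-1])
for c in 'side',: 
  im=viewer.get_image(c); cv2.imwrite('pics/s3.png',cv2.resize(im[190:330,190:340,::-1],None,fx=4,fy=4))
E
```

```text
t: 4.35
ee_pos: [0.5265, -0.1891, 0.1148]
eef_rot: [2.673, -0.001, -3.021]
force: [-0.4, -0.1, -0.1]
grip_width: 0.0338
grasp_force: 0.0
[260.5 142.5] [260.5 301.5] 14.0 1698
```

View pics/w3.png

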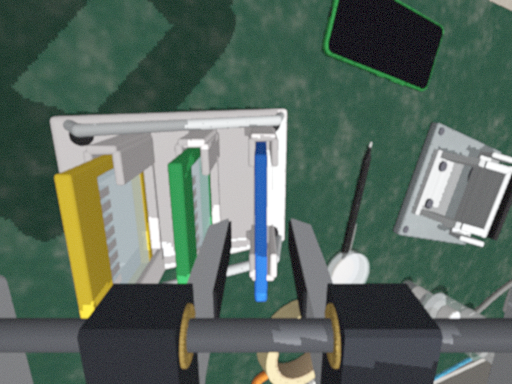

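The cassette (x=260.5) is centred between the fingers (195–230 and 292–328). Descend and close.

```bash
python3 -m pendant '[{"tx":0,"ty":0,"tz":0.009,"ax":0,"ay":0,"az":0},{"tx":0,"ty":0,"tz":0.009,"ax":0,"ay":0,"az":0},{"tx":0,"ty":0,"tz":0.009,"ax":0,"ay":0,"az":0},{"tx":0,"ty":0,"tz":0.007,"ax":0,"ay":0,"az":0},{"tx":0,"ty":0,"tz":0,"ax":0,"ay":0,"az":0},{"tx":0,"ty":0,"tz":0,"ax":0,"ay":0,"az":0},{"tx":0,"ty":0,"tz":0,"ax":0,"ay":0,"az":0},{"tx":0,"ty":0,"tz":0,"ax":0,"ay":0,"az":0}]'
python3 -m pendant '[{"tx":0,"ty":0,"tz":0,"ax":0,"ay":0,"az":0},{"tx":0,"ty":0,"tz":0,"ax":0,"ay":0,"az":0},{"tx":0,"ty":0,"tz":0,"ax":0,"ay":0,"az":0},{"tx":0,"ty":0,"tz":0,"ax":0,"ay":0,"az":0},{"tx":0,"ty":0,"tz":0,"ax":0,"ay":0,"az":0},{"tx":0,"ty":0,"tz":0,"ax":0,"ay":0,"az":0},{"tx":0,"ty":0,"tz":0,"ax":0,"ay":0,"az":0},{"tx":0,"ty":0,"tz":0,"ax":0,"ay":0,"az":0}]' 0 25
python3 -c "
from h import *
s=status.read_state();print({k:np.round(s[k],3) for k in s if k in('force','ft_torque','grip_width','grasp_force','ee_pos')})"
```

```text
t: 5.45
ee_pos: [0.5246, -0.1736, 0.0843]
eef_rot: [2.673, -0.001, -3.021]
force: [-0.2, 0.3, 0.4]
grip_width: 0.0341
grasp_force: 0.0
t: 6.45
ee_pos: [0.5244, -0.1729, 0.0842]
eef_rot: [2.671, -0.001, -3.02]
force: [-0.4, 2.9, 1.9]
grip_width: 0.0081
grasp_force: 25.0
{'ee_pos': array([ 0.524, -0.173,  0.084]), 'force': array([-0.394,  2.905,  1.872]), 'ft_torque': array([ 0.744, -0.001, -0.014]), 'grasp_force': np.float64(24.98), 'grip_width': np.float64(0.008)}
```

```bash
python3 -m pendant '[{"tx":0,"ty":0,"tz":-0.006,"ax":0,"ay":0,"az":0},{"tx":0,"ty":0,"tz":-0.009,"ax":0,"ay":0,"az":0},{"tx":0,"ty":0,"tz":-0.01,"ax":0,"ay":0,"az":0},{"tx":0,"ty":0,"tz":-0.01,"ax":0,"ay":0,"az":0},{"tx":0,"ty":0,"tz":-0.01,"ax":0,"ay":0,"az":0},{"tx":0,"ty":0,"tz":-0.01,"ax":0,"ay":0,"az":0},{"tx":0,"ty":0,"tz":-0.01,"ax":0,"ay":0,"az":0},{"tx":0,"ty":0,"tz":-0.01,"ax":0,"ay":0,"az":0}]'
python3 -m pendant '[{"tx":0,"ty":0,"tz":-0.012,"ax":0,"ay":0,"az":0},{"tx":0,"ty":0,"tz":-0.015,"ax":0,"ay":0,"az":0},{"tx":0,"ty":0,"tz":-0.015,"ax":0,"ay":0,"az":0},{"tx":0,"ty":0,"tz":-0.015,"ax":0,"ay":0,"az":0},{"tx":0,"ty":0,"tz":-0.015,"ax":0,"ay":0,"az":0},{"tx":0,"ty":0,"tz":-0.012,"ax":0,"ay":0,"az":0},{"tx":0,"ty":0,"tz":0,"ax":0,"ay":0,"az":0},{"tx":0,"ty":0,"tz":0,"ax":0,"ay":0,"az":0}]'
python3 - <<'E'
from h import *
im,K,T=shot('wrist')
cv2.imwrite('pics/w4.png',im[:,:,::-1])
s=status.read_state();print(s['ee_pos'],s['ft_torque'],s['joint_pos'].round(2))
# where the stand goes: grasp orientation
R,u,n,_=frame(-11.1,(0,0,0)); o=np.array([.537,.172,0]); seat=o+[0,0,.035]
# cassette top centre is 28.5mm behind TCP
go(seat+u*(90-29+110)*1e-3+7e-3*n,toolR(u,n))
E
```

```text
t: 7.45
ee_pos: [0.529, -0.2088, 0.1518]
eef_rot: [2.675, -0.0, -3.022]
force: [-0.6, -0.2, -1.1]
grip_width: 0.0076
grasp_force: 25.0
t: 8.45
ee_pos: [0.5332, -0.2446, 0.2253]
eef_rot: [2.671, -0.002, -3.021]
force: [0.7, -0.3, -1.4]
grip_width: 0.0082
grasp_force: 25.0
[ 0.533076   -0.24444078  0.22511635] [-0.35381043 -0.04446403 -0.01714065] [-0.71  0.39  1.04  0.35  2.05 -2.29]
shift(now axes) mm [-32.2 292.1 187.2] shift(final axes) [ 76.3 285.9 183.9] rot deg [ 1.000e-02 -8.290e+00  1.602e+01]
```

View pics/w4.png

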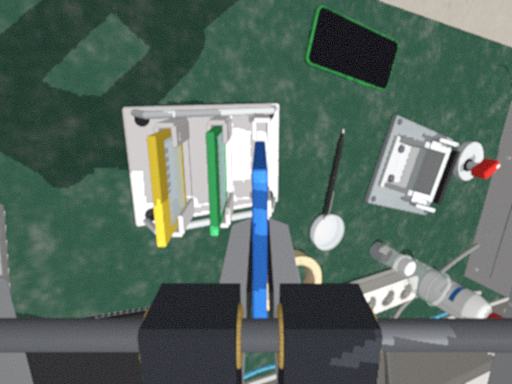

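The cassette is out, gripped at centre, with amber and green still standing. The stand is visible at (410,165).

```bash
python3 -m pendant '[{"tx":0,"ty":0,"tz":0,"ax":0,"ay":-2.76,"az":5.34},{"tx":0,"ty":0,"tz":0,"ax":0,"ay":-2.76,"az":5.34},{"tx":0,"ty":0,"tz":0,"ax":0,"ay":-2.76,"az":5.34},{"tx":0.01,"ty":0.0436,"tz":0.02,"ax":0,"ay":0,"az":0},{"tx":0.01,"ty":0.0436,"tz":0.02,"ax":0,"ay":0,"az":0},{"tx":0.01,"ty":0.0436,"tz":0.02,"ax":0,"ay":0,"az":0},{"tx":0.01,"ty":0.0436,"tz":0.02,"ax":0,"ay":0,"az":0},{"tx":0.01,"ty":0.0436,"tz":0.02,"ax":0,"ay":0,"az":0}]'
python3 -m pendant '[{"tx":0,"ty":0,"tz":0,"ax":0,"ay":0,"az":0},{"tx":0,"ty":0,"tz":0,"ax":0,"ay":0,"az":0},{"tx":0,"ty":0,"tz":0,"ax":0,"ay":0,"az":0},{"tx":0,"ty":0,"tz":0,"ax":0,"ay":0,"az":0},{"tx":0,"ty":0,"tz":0,"ax":0,"ay":0,"az":0},{"tx":0,"ty":0,"tz":0,"ax":0,"ay":0,"az":0},{"tx":0,"ty":0,"tz":0,"ax":0,"ay":0,"az":0},{"tx":0,"ty":0,"tz":0,"ax":0,"ay":0,"az":0}]'
python3 - <<'E'
from h import *
im,K,T=shot('wrist'); cv2.imwrite('w5raw.png',im[:,:,::-1]); np.savez('w5',K=K,T=T)
cv2.imwrite('pics/w5.png',cv2.resize(im[40:300,200:512,::-1],None,fx=2.3,fy=2.3,interpolation=cv2.INTER_CUBIC))
E
```

```text
t: 9.5
ee_pos: [0.5295, 0.002, 0.2346]
eef_rot: [2.672, -0.0, 2.948]
force: [0.3, -0.3, -1.5]
grip_width: 0.0078
grasp_force: 25.0
t: 10.5
ee_pos: [0.5304, 0.0, 0.2352]
eef_rot: [2.672, 0.001, 2.948]
force: [-0.2, 0.5, -1.5]
grip_width: 0.0079
grasp_force: 25.0
```

View pics/w5.png

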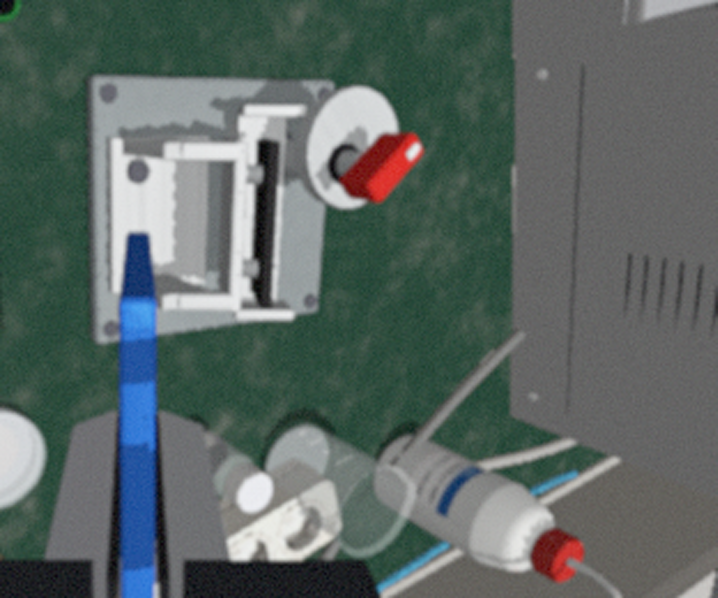

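Wrist crop (2.3x, offset 200,40): base corners at (92,76), (97,342), (333,82) and (318,311). The pad is at (265,220), the disc centre near (352,148), and the red bar runs (345,185) to (424,145) with its mark at (413,152).

Run:
```python
from h import *
im=cv2.imread('w5raw.png')[:,:,::-1]; d=np.load('w5.npz');K,T=d['K'],d['T']
f=lambda p:(200+(p[0]+.5)/2.3-.5,40+(p[1]+.5)/2.3-.5)
for z in (.005,.01,.015):
  C=np.array([onz(K,T,f(p),z) for p in [(92,76),(97,342),(318,311),(333,82)]])
  e=[C[1]-C[0],C[2]-C[3],C[3]-C[0],C[2]-C[1]]
  print(z,[round(np.linalg.norm(v),4) for v in e],[np.rad2deg(np.arctan2(v[1],v[0])).round(1) for v in e],C.mean(0).round(4),((C[0]+C[2])/2).round(4),((C[1]+C[3])/2).round(4))
# disc: ellipse of bright contour isn't complete; hand points on rim (crop): extremes
print('disc',onz(K,T,f((352,148)),.077).round(4))
a,b,w,k=blob(np.ascontiguousarray(im),'red',(330,80,400,140)); print(a,b,w)
print('bar mid z=.11',onz(K,T,(a+b)/2,.108).round(4), [onz(K,T,p,.108).round(4) for p in (a,b)])
print('mark',onz(K,T,f((413,152)),.117).round(4))
for y in (-11.1,-11.6):
  R,u,n,_=frame(y,(0,0,0)); print('axis-origin',(R@[-.03,.0227,0]).round(4))
```

```text
0.005 [np.float64(0.1503), np.float64(0.1509), np.float64(0.1669), np.float64(0.1677)] [np.float64(-11.0), np.float64(-10.7), np.float64(78.6), np.float64(78.5)] [0.5389 0.1744 0.005 ] [0.539  0.1746 0.005 ] [0.5387 0.1742 0.005 ]
0.01 [np.float64(0.1484), np.float64(0.149), np.float64(0.1647), np.float64(0.1656)] [np.float64(-11.0), np.float64(-10.7), np.float64(78.6), np.float64(78.5)] [0.5375 0.1713 0.01  ] [0.5377 0.1715 0.01  ] [0.5373 0.1711 0.01  ]
0.015 [np.float64(0.1465), np.float64(0.147), np.float64(0.1626), np.float64(0.1634)] [np.float64(-11.0), np.float64(-10.7), np.float64(78.6), np.float64(78.5)] [0.5361 0.1683 0.015 ] [0.5363 0.1685 0.015 ] [0.5359 0.1681 0.015 ]
disc [0.5084 0.2184 0.077 ]
[380.10352341  98.39643844] [353.39641556 125.1035463 ] 20.091880798339844
bar mid z=.11 [0.5142 0.2109 0.108 ] [array([0.5035, 0.2325, 0.108 ]), array([0.5248, 0.1898, 0.108 ])]
mark [0.5093 0.2215 0.117 ]
axis-origin [-0.0251  0.0281  0.    ]
axis-origin [-0.0248  0.0283  0.    ]
```

Run:
```python
from h import *
d=np.load('w5.npz');Kw,Tw=d['K'],d['T']; c=viewer.calibration('top');Kt,Tt=c['intrinsics'],np.array(c['cam_to_world'])
def pr(K,T,p): q=K@(T[:3,:3].T@(np.array(p)-T[:3,3])); return q[:2]/q[2]
for o in ((.537,.1715,0),(.5375,.181,0)):
  R,u,n,o=frame(-11.1,o); seat=o+[0,0,.035]; x=R[:,0]
  pts={}
  for sx in (-43,43):
    for k in (18,62): pts[f'pad x{sx} u{k}']=seat+x*sx*1e-3+u*k*1e-3
  for sx in (-54,54): pts[f'stop x{sx} u26 n0']=seat+x*sx*1e-3+u*.026; pts[f'stop x{sx} u26 n27']=seat+x*sx*1e-3+u*.026+n*.02
  pts['axis105']=o+R@[-.03,.0227,.117]
  print(o)
  for k,p in pts.items():
    w=(pr(Kw,Tw,p)-[200,40])*2.3; t=(pr(Kt,Tt,p)-[150,140])*7
    print('  ',k,'wrist crop',w.round(0),'top crop',t.round(0))
```

```text
[0.537  0.1715 0.    ]
   pad x-43 u18 wrist crop [250. 136.] top crop [264. 384.]
   pad x-43 u62 wrist crop [263. 139.] top crop [298. 388.]
   pad x43 u18 wrist crop [243. 291.] top crop [313. 177.]
   pad x43 u62 wrist crop [255. 311.] top crop [348. 173.]
   stop x-54 u26 n0 wrist crop [253. 115.] top crop [263. 412.]
   stop x-54 u26 n27 wrist crop [291. 115.] top crop [216. 400.]
   stop x54 u26 n0 wrist crop [244. 313.] top crop [325. 150.]
   stop x54 u26 n27 wrist crop [280. 313.] top crop [279. 137.]
   axis105 wrist crop [379. 167.] top crop [164. 321.]
[0.5375 0.181  0.    ]
   pad x-43 u18 wrist crop [264. 133.] top crop [240. 382.]
   pad x-43 u62 wrist crop [279. 136.] top crop [273. 386.]
   pad x43 u18 wrist crop [257. 287.] top crop [289. 175.]
   pad x43 u62 wrist crop [270. 306.] top crop [324. 171.]
   stop x-54 u26 n0 wrist crop [267. 112.] top crop [240. 410.]
   stop x-54 u26 n27 wrist crop [305. 112.] top crop [192. 399.]
   stop x54 u26 n0 wrist crop [258. 309.] top crop [302. 148.]
   stop x54 u26 n27 wrist crop [293. 309.] top crop [255. 135.]
   axis105 wrist crop [394. 163.] top crop [139. 319.]
```

The pad and knob fix the stand origin at about (0.538, 0.180), since the base plate is off-centre in y. Going above the trough.

```bash
cat >> h.py <<'E'
SR,SU,SN,SO=frame(-11.1,(.538,.1797,0)); SEAT=SO+[0,0,.035]; ST=toolR(SU,SN)
def inst(s=None):
    s=s or status.read_state(); d=np.array(s['ee_pos'])-SEAT; Rc=Ro.from_euler('xyz',s['eef_rot']).as_matrix()
    f=np.array(s['force']); print('t',s['t'],'TCP x,n,u-61.1 mm',np.round([d@SR[:,0]*1e3,d@SN*1e3,d@SU*1e3-61.1],2),'F x,n,u',np.round([f@SR[:,0],f@SN,f@SU],2),'M tool',np.round(Rc.T@np.array(s['ft_torque']),3),'err',Ro.from_matrix(Rc.T@ST).as_rotvec(degrees=True).round(2))
E
python3 -c "
from h import *
inst(); go(SEAT+SU*.141+SN*.007,ST)"
```

```text
t 10.55 TCP x,n,u-61.1 mm [ 27.11 -67.79 197.93] F x,n,u [ 0.14 -0.28 -0.75] M tool [ 0.361 -0.003 -0.013] err [-0.03  0.06  0.03]
shift(now axes) mm [ 27.2  74.9 118. ] shift(final axes) [ 27.1  74.8 118. ] rot deg [-0.03  0.06  0.03]
```

```bash
python3 -m pendant '[{"tx":0.007,"ty":0.019,"tz":0.01,"ax":0,"ay":0,"az":0},{"tx":0.007,"ty":0.019,"tz":0.015,"ax":0,"ay":0,"az":0},{"tx":0.007,"ty":0.019,"tz":0.02,"ax":0,"ay":0,"az":0},{"tx":0.006,"ty":0.018,"tz":0.025,"ax":0,"ay":0,"az":0},{"tx":0,"ty":0,"tz":0.025,"ax":0,"ay":0,"az":0},{"tx":0,"ty":0,"tz":0.023,"ax":0,"ay":0,"az":0},{"tx":0,"ty":0,"tz":0,"ax":0,"ay":0,"az":0},{"tx":0,"ty":0,"tz":0,"ax":0,"ay":0,"az":0}]'
python3 - <<'E'
from h import *
inst()
S=viewer.get_image('side'); W=viewer.get_image('wrist')
a=cv2.resize(S[90:200,220:320,::-1],None,fx=4,fy=4,interpolation=cv2.INTER_CUBIC); b=cv2.resize(W[100:320,180:380,::-1],None,fx=2,fy=2)
cv2.imwrite('pics/d6.png',np.hstack([a,b]))
E
```

```text
t: 11.55
ee_pos: [0.5275, 0.123, 0.1648]
eef_rot: [2.672, 0.002, 2.948]
force: [1.2, 0.1, -1.1]
grip_width: 0.0078
grasp_force: 25.0
t 11.55 TCP x,n,u-61.1 mm [ 0.64  7.37 80.72] F x,n,u [ 1.18 -0.26 -1.15] M tool [ 0.334 -0.036  0.01 ] err [-0.02  0.12  0.05]
```

View pics/d6.png

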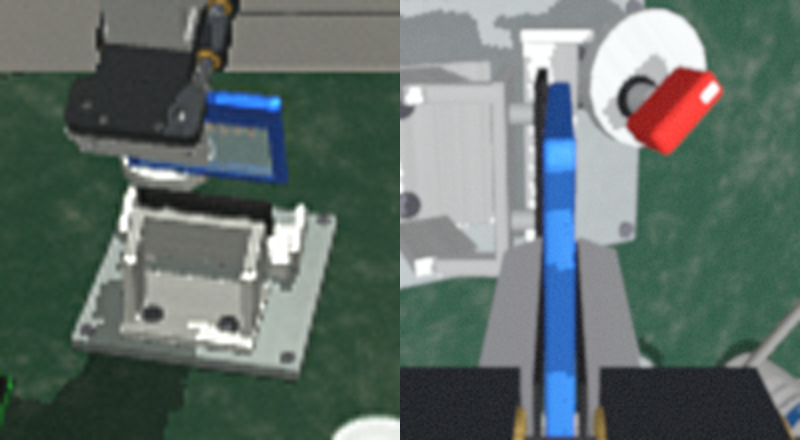

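The cassette hangs between the pad (545) and the disc edge (590) in the wrist view. Go down.

```bash
python3 -m pendant '[{"tx":0,"ty":0,"tz":0.012,"ax":0,"ay":0,"az":0},{"tx":0,"ty":0,"tz":0.012,"ax":0,"ay":0,"az":0},{"tx":0,"ty":0,"tz":0.011,"ax":0,"ay":0,"az":0},{"tx":0,"ty":0,"tz":0.008,"ax":0,"ay":0,"az":0},{"tx":0,"ty":0,"tz":0.005,"ax":0,"ay":0,"az":0},{"tx":0,"ty":0,"tz":0.004,"ax":0,"ay":0,"az":0},{"tx":0,"ty":0,"tz":0.004,"ax":0,"ay":0,"az":0},{"tx":0,"ty":0,"tz":0.004,"ax":0,"ay":0,"az":0}]' 
python3 -c "
from h import *
inst()"
python3 -m pendant '[{"tx":0,"ty":0,"tz":0.002,"ax":0,"ay":0,"az":0},{"tx":0,"ty":0,"tz":0.002,"ax":0,"ay":0,"az":0},{"tx":0,"ty":0,"tz":0.002,"ax":0,"ay":0,"az":0},{"tx":0,"ty":0,"tz":0.002,"ax":0,"ay":0,"az":0},{"tx":0,"ty":0,"tz":0.002,"ax":0,"ay":0,"az":0},{"tx":0,"ty":0,"tz":0.002,"ax":0,"ay":0,"az":0},{"tx":0,"ty":0,"tz":0.002,"ax":0,"ay":0,"az":0},{"tx":0,"ty":0,"tz":0,"ax":0,"ay":0,"az":0}]'
python3 -c "
from h import *
inst()"
```

```text
t: 12.65
ee_pos: [0.5326, 0.1499, 0.1104]
eef_rot: [2.672, 0.001, 2.948]
force: [-1.0, 0.3, -1.0]
grip_width: 0.0078
grasp_force: 25.0
t 12.65 TCP x,n,u-61.1 mm [ 0.41  7.1  19.82] F x,n,u [-1.06 -0.4  -0.9 ] M tool [0.41  0.014 0.   ] err [-0.03  0.08  0.03]
t: 13.65
ee_pos: [0.5335, 0.1561, 0.0976]
eef_rot: [2.672, 0.001, 2.948]
force: [-0.6, -0.5, -1.0]
grip_width: 0.008
grasp_force: 25.0
t 13.65 TCP x,n,u-61.1 mm [0.09 6.95 5.6 ] F x,n,u [-0.46 -0.99 -0.63] M tool [0.335 0.029 0.01 ] err [-0.04  0.03  0.01]
```

```bash
python3 -m pendant '[{"tx":0,"ty":0,"tz":0.001,"ax":0,"ay":0,"az":0},{"tx":0,"ty":0,"tz":0.001,"ax":0,"ay":0,"az":0},{"tx":0,"ty":0,"tz":0.001,"ax":0,"ay":0,"az":0},{"tx":0,"ty":0,"tz":0.001,"ax":0,"ay":0,"az":0},{"tx":0,"ty":0,"tz":0.0005,"ax":0,"ay":0,"az":0},{"tx":0,"ty":0,"tz":0.0005,"ax":0,"ay":0,"az":0},{"tx":0,"ty":0,"tz":0,"ax":0,"ay":0,"az":0},{"tx":0,"ty":0,"tz":0,"ax":0,"ay":0,"az":0}]'
python3 -c "
from h import *
inst()"
```

```text
t: 14.65
ee_pos: [0.5341, 0.1583, 0.0935]
eef_rot: [2.672, 0.001, 2.948]
force: [-0.4, -0.1, -2.0]
grip_width: 0.008
grasp_force: 25.0
t 14.65 TCP x,n,u-61.1 mm [0.29 7.05 0.88] F x,n,u [-0.38 -1.04 -1.76] M tool [ 0.363 -0.008 -0.008] err [-0.03  0.06  0.02]
```

```bash
python3 -m pendant '[{"tx":0,"ty":0,"tz":0.0005,"ax":0,"ay":0,"az":0},{"tx":0,"ty":0,"tz":0.0005,"ax":0,"ay":0,"az":0},{"tx":0,"ty":0,"tz":0.0005,"ax":0,"ay":0,"az":0},{"tx":0,"ty":0,"tz":0,"ax":0,"ay":0,"az":0},{"tx":0,"ty":0,"tz":0,"ax":0,"ay":0,"az":0},{"tx":0,"ty":0,"tz":0,"ax":0,"ay":0,"az":0},{"tx":0,"ty":0,"tz":0,"ax":0,"ay":0,"az":0},{"tx":0,"ty":0,"tz":0,"ax":0,"ay":0,"az":0}]'
python3 -c "
from h import *
inst()"
```

```text
t: 15.65
ee_pos: [0.5343, 0.1588, 0.0925]
eef_rot: [2.672, 0.002, 2.948]
force: [-3.9, -2.6, 5.5]
grip_width: 0.0078
grasp_force: 28.6
t 15.65 TCP x,n,u-61.1 mm [ 0.41  7.14 -0.19] F x,n,u [-3.34 -0.51  6.38] M tool [0.478 0.469 0.034] err [-0.03  0.08  0.04]
```

```bash
python3 -m pendant '[{"tx":0,"ty":0,"tz":-0.0008,"ax":0,"ay":0,"az":0},{"tx":0,"ty":0,"tz":0,"ax":0,"ay":0,"az":0},{"tx":0,"ty":-0.001,"tz":0,"ax":0,"ay":0,"az":0},{"tx":0,"ty":-0.001,"tz":0,"ax":0,"ay":0,"az":0},{"tx":0,"ty":-0.001,"tz":0,"ax":0,"ay":0,"az":0},{"tx":0,"ty":-0.0005,"tz":0,"ax":0,"ay":0,"az":0},{"tx":0,"ty":0,"tz":0,"ax":0,"ay":0,"az":0},{"tx":0,"ty":0,"tz":0,"ax":0,"ay":0,"az":0}]'
python3 -c "
from h import *
inst()"
```

```text
t: 16.65
ee_pos: [0.5339, 0.157, 0.0918]
eef_rot: [2.669, 0.002, 2.948]
force: [2.2, 5.6, 1.4]
grip_width: 0.0077
grasp_force: 26.8
t 16.65 TCP x,n,u-61.1 mm [0.39 5.15 0.04] F x,n,u [ 1.1   5.89 -1.46] M tool [-0.968 -0.076  0.041] err [0.15 0.08 0.04]
```

```bash
python3 -m pendant '[{"tx":0,"ty":-0.0005,"tz":0,"ax":0,"ay":0,"az":0},{"tx":0,"ty":-0.0005,"tz":0,"ax":0,"ay":0,"az":0},{"tx":0,"ty":-0.0005,"tz":0,"ax":0,"ay":0,"az":0},{"tx":0,"ty":0,"tz":0,"ax":0,"ay":0,"az":0},{"tx":0,"ty":0,"tz":0,"ax":0,"ay":0,"az":0},{"tx":0,"ty":0,"tz":0,"ax":0,"ay":0,"az":0},{"tx":0,"ty":0,"tz":0,"ax":0,"ay":0,"az":0},{"tx":0,"ty":0,"tz":0,"ax":0,"ay":0,"az":0}]'
python3 -c "
from h import *
inst()
im=viewer.get_image('wrist'); cv2.imwrite('pics/w7.png',cv2.resize(im[80:300,160:400,::-1],None,fx=3,fy=2.7,interpolation=cv2.INTER_CUBIC))"
```

```text
t: 17.65
ee_pos: [0.5339, 0.1566, 0.0917]
eef_rot: [2.667, 0.002, 2.948]
force: [1.3, 8.5, 1.6]
grip_width: 0.0078
grasp_force: 26.9
t 17.65 TCP x,n,u-61.1 mm [0.41 4.75 0.08] F x,n,u [-0.37  8.39 -2.45] M tool [-1.431 -0.024  0.037] err [0.27 0.09 0.05]
```

View pics/w7.png

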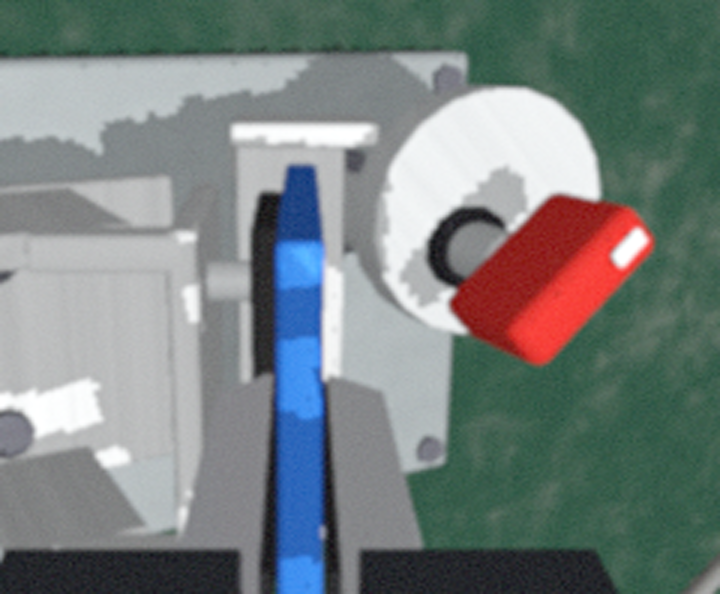

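Last picture: the cassette is in the trough, flush against the black pad (black strip at 252–275, cassette at 275–325), and well clear of the disc edge at x≈380. Pad stiffness reads about 6.5 N/mm, as expected. Ease off, seat it on the floor and release.

```bash
python3 -m pendant '[{"tx":0,"ty":0.001,"tz":0,"ax":0,"ay":0,"az":0},{"tx":0,"ty":0.001,"tz":0,"ax":0,"ay":0,"az":0},{"tx":0,"ty":0.0005,"tz":0.0005,"ax":0,"ay":0,"az":0},{"tx":0,"ty":0,"tz":0.0005,"ax":0,"ay":0,"az":0},{"tx":0,"ty":0,"tz":0.0005,"ax":0,"ay":0,"az":0},{"tx":0,"ty":0,"tz":0.0005,"ax":0,"ay":0,"az":0},{"tx":0,"ty":0,"tz":0,"ax":0,"ay":0,"az":0},{"tx":0,"ty":0,"tz":0,"ax":0,"ay":0,"az":0}]'
python3 -c "
from h import *
inst()"
```

```text
t: 18.7
ee_pos: [0.5341, 0.1573, 0.0918]
eef_rot: [2.671, 0.002, 2.948]
force: [-2.3, -0.1, 10.0]
grip_width: 0.0077
grasp_force: 29.4
t 18.7 TCP x,n,u-61.1 mm [ 0.53  5.43 -0.15] F x,n,u [-2.22  4.02  9.17] M tool [-0.646  0.634  0.086] err [0.02 0.1  0.08]
```

```bash
python3 -m pendant '[{"tx":0,"ty":0,"tz":-0.0015,"ax":0,"ay":0,"az":0},{"tx":0,"ty":0,"tz":0,"ax":0,"ay":0,"az":0},{"tx":0,"ty":0,"tz":0,"ax":0,"ay":0,"az":0},{"tx":0,"ty":0,"tz":0,"ax":0,"ay":0,"az":0},{"tx":0,"ty":0,"tz":0,"ax":0,"ay":0,"az":0},{"tx":0,"ty":0,"tz":0,"ax":0,"ay":0,"az":0},{"tx":0,"ty":0,"tz":0,"ax":0,"ay":0,"az":0},{"tx":0,"ty":0,"tz":0,"ax":0,"ay":0,"az":0}]' 0.026
python3 -c "
from h import *
inst(); im=viewer.get_image('wrist'); print(blob(im,'blue',(200,100,320,300)))"
python3 -m pendant '[{"tx":0,"ty":0,"tz":-0.008,"ax":0,"ay":0,"az":0},{"tx":0,"ty":0,"tz":-0.016,"ax":0,"ay":0,"az":0},{"tx":0,"ty":0,"tz":-0.02,"ax":0,"ay":0,"az":0},{"tx":0,"ty":0,"tz":-0.02,"ax":0,"ay":0,"az":0},{"tx":0,"ty":0,"tz":-0.02,"ax":0,"ay":0,"az":0},{"tx":0,"ty":0,"tz":-0.016,"ax":0,"ay":0,"az":0},{"tx":0,"ty":0,"tz":0,"ax":0,"ay":0,"az":0},{"tx":0,"ty":0,"tz":0,"ax":0,"ay":0,"az":0}]'
python3 - <<'E'
from h import *
inst(); im,K,T=shot('wrist'); cv2.imwrite('w8raw.png',im[:,:,::-1]); np.savez('w8',K=K,T=T)
a,b,w,k=blob(im,'blue',(200,60,330,300)); z=.035+.0803+.0017
P=[onz(K,T,p,z) for p in sorted([a,b],key=lambda p:p[1])]; m=(P[0]+P[1])/2
print(np.round([a,b],1).tolist(),w,k); d=P[1]-P[0]
print('top mid in stand x,n,u',[round(float((m-SEAT)@v)*1e3,1) for v in (SR[:,0],SN,SU)],'len',np.linalg.norm(d).round(4),'yaw',np.rad2deg(np.arctan2(d[1],d[0])).round(1))
r=blob(im,'red',(300,60,420,220)); print('red',r, [onz(K,T,p,.11).round(4) for p in ((r[0]+r[1])/2,)])
hsv=cv2.cvtColor(im,cv2.COLOR_RGB2HSV)
E
```

```text
t: 19.7
ee_pos: [0.5336, 0.1564, 0.091]
eef_rot: [2.673, 0.001, 2.948]
force: [-0.3, 1.0, 0.4]
grip_width: 0.026
grasp_force: 0.1
t 19.7 TCP x,n,u-61.1 mm [ 0.19  4.26 -0.44] F x,n,u [-0.49  0.97 -0.08] M tool [ 0.188  0.026 -0.047] err [-0.06  0.04  0.01]
(array([262.5, 141.5]), array([262.5, 299.5]), 16.0, 2263)
t: 20.75
ee_pos: [0.5247, 0.1123, 0.18]
eef_rot: [2.672, 0.0, 2.948]
force: [0.0, 0.2, -0.1]
grip_width: 0.0261
grasp_force: 0.0
t 20.75 TCP x,n,u-61.1 mm [-0.1   4.35 99.27] F x,n,u [ 0.01  0.12 -0.21] M tool [ 0.191 -0.016 -0.019] err [-0.04  0.02 -0.  ]
[[261.0, 126.5], [261.0, 254.5]] 10.999998092651367 1097
top mid in stand x,n,u [-0.6, 5.2, 89.3] len 0.1095 yaw -11.1
red (array([332.7101805 , 133.19513015]), array([302.22365739, 167.74652024]), 24.99481201171875, 846) [array([0.5128, 0.2091, 0.11  ])]
```

```bash
cat >> h.py <<'E'
AX=np.array([.513,.2095])
def kR(deg): return (Ro.from_euler('z',deg,degrees=True)*Ro.from_euler('x',180,degrees=True)).as_matrix()
E
python3 -c "
from h import *
go([*AX,.19],kR(118.5))"
```

```text
shift(now axes) mm [29.9 87.7 32.8] shift(final axes) [ 90.8  36.2 -10.4] rot deg [ 25.11 -11.85  49.44]
```

```bash
python3 -m pendant '[{"tx":0,"ty":0,"tz":0,"ax":4.185,"ay":-1.975,"az":8.24},{"tx":0,"ty":0,"tz":0,"ax":4.185,"ay":-1.975,"az":8.24},{"tx":0,"ty":0,"tz":0,"ax":4.185,"ay":-1.975,"az":8.24},{"tx":0,"ty":0,"tz":0,"ax":4.185,"ay":-1.975,"az":8.24},{"tx":0,"ty":0,"tz":0,"ax":4.185,"ay":-1.975,"az":8.24},{"tx":0,"ty":0,"tz":0,"ax":4.185,"ay":-1.975,"az":8.24},{"tx":0.045,"ty":0.018,"tz":-0.005,"ax":0,"ay":0,"az":0},{"tx":0.046,"ty":0.018,"tz":-0.005,"ax":0,"ay":0,"az":0}]' 0.036
python3 -m pendant '[{"tx":0,"ty":0,"tz":0,"ax":0,"ay":0,"az":0},{"tx":0,"ty":0,"tz":0,"ax":0,"ay":0,"az":0},{"tx":0,"ty":0,"tz":0,"ax":0,"ay":0,"az":0},{"tx":0,"ty":0,"tz":0,"ax":0,"ay":0,"az":0},{"tx":0,"ty":0,"tz":0,"ax":0,"ay":0,"az":0},{"tx":0,"ty":0,"tz":0,"ax":0,"ay":0,"az":0},{"tx":0,"ty":0,"tz":0,"ax":0,"ay":0,"az":0},{"tx":0,"ty":0,"tz":0,"ax":0,"ay":0,"az":0}]'
cat > look.py <<'E'
from h import *
import sys
go([*AX,.19],kR(118.5)); print(status.read_state()['joint_pos'].round(2))
out={}
for nm,roi in (('wrist',(60,30,460,384)),('side',(225,100,315,175)),('top',(150,140,240,225))):
    im,K,T=shot(nm); cv2.imwrite(f'{sys.argv[1]}_{nm}.png',im[:,:,::-1])
    for col in ('blue','red'):
        try: r=blob(im,col,roi); print(nm,col,np.round(r[0],1),np.round(r[1],1),round(r[2],1),r[3])
        except Exception as e: print(nm,col,'none'); continue
        if nm=='wrist' and col=='red':
            P=[onz(K,T,p,.112) for p in r[:2]]; print('  red mid',((P[0]+P[1])/2).round(4),'ang',np.rad2deg(np.arctan2(*(P[1]-P[0])[1::-1])).round(1),'len',np.linalg.norm(P[1]-P[0]).round(4))
E
python3 look.py A
```

```text
t: 21.8
ee_pos: [0.5125, 0.2107, 0.1891]
eef_rot: [-3.141, 0.0, 2.068]
force: [1.0, 0.4, -0.1]
grip_width: 0.0364
grasp_force: 0.0
t: 22.8
ee_pos: [0.5131, 0.2094, 0.1904]
eef_rot: [3.14, 0.001, 2.068]
force: [-0.4, 0.2, -0.4]
grip_width: 0.0362
grasp_force: 0.0
shift(now axes) mm [ 0.2 -0.1  0.4] shift(final axes) [ 0.2 -0.1  0.4] rot deg [ 0.07  0.05 -0.01]
[ 0.29  0.1   1.39 -0.    1.65 -0.21]
wrist blue [223.1 234.4] [297.1 287.3] 32.0 1864
wrist red [261.5 166.5] [261.5 212.5] 18.0 566
  red mid [0.5136 0.2112 0.112 ] ang -61.4 len 0.0403
side blue [250.5 134.1] [293.1 141.2] 18.1 288
side red [258.1 114.1] [269.4 125.4] 8.1 89
top blue [196.8 160.2] [188.9 196.3] 5.8 137
top red [172.6 181.6] [175.4 184.4] 2.4 7
```

Bar angle is confirmed at 118.6° and it's centred to about 1 mm. Descend on the handle and close.

```bash
python3 -m pendant '[{"tx":0.0005,"ty":0.001,"tz":0.015,"ax":0,"ay":0,"az":0},{"tx":0,"ty":0,"tz":0.022,"ax":0,"ay":0,"az":0},{"tx":0,"ty":0,"tz":0.022,"ax":0,"ay":0,"az":0},{"tx":0,"ty":0,"tz":0.018,"ax":0,"ay":0,"az":0},{"tx":0,"ty":0,"tz":0.012,"ax":0,"ay":0,"az":0},{"tx":0,"ty":0,"tz":0.011,"ax":0,"ay":0,"az":0},{"tx":0,"ty":0,"tz":0,"ax":0,"ay":0,"az":0},{"tx":0,"ty":0,"tz":0,"ax":0,"ay":0,"az":0}]'
python3 -m pendant '[{"tx":0,"ty":0,"tz":0,"ax":0,"ay":0,"az":0},{"tx":0,"ty":0,"tz":0,"ax":0,"ay":0,"az":0},{"tx":0,"ty":0,"tz":0,"ax":0,"ay":0,"az":0},{"tx":0,"ty":0,"tz":0,"ax":0,"ay":0,"az":0},{"tx":0,"ty":0,"tz":0,"ax":0,"ay":0,"az":0},{"tx":0,"ty":0,"tz":0,"ax":0,"ay":0,"az":0},{"tx":0,"ty":0,"tz":0,"ax":0,"ay":0,"az":0},{"tx":0,"ty":0,"tz":0,"ax":0,"ay":0,"az":0}]' 0 25
cat > k.py <<'E'
from h import *
s=status.read_state(); Rc=Ro.from_euler('xyz',s['eef_rot']).as_matrix(); f=s['force']
print('yaw',round(np.rad2deg(s['eef_rot'][2])%360,2),'stand',round((np.rad2deg(s['eef_rot'][2])+11.1)%360,2),'pos',s['ee_pos'].round(4),'F',np.round(f,1),'Mz',np.round(s['ft_torque'],3),'grip',round(s['grip_width'],4),'j6',s['joint_pos'][5].round(2))
im=viewer.get_image('side'); r=blob(im,'blue',(225,100,315,175)); print('side blue',np.round((r[0]+r[1])/2,2),r[3])
im=viewer.get_image('top'); r=blob(im,'blue',(150,140,240,225)); print('top blue',np.round((r[0]+r[1])/2,2),r[3])
E
python3 k.py
```

```text
t: 23.95
ee_pos: [0.5144, 0.2105, 0.0911]
eef_rot: [3.139, 0.001, 2.068]
force: [-0.2, 0.2, 0.2]
grip_width: 0.0357
grasp_force: 0.0
t: 24.95
ee_pos: [0.5147, 0.2106, 0.0908]
eef_rot: [3.138, 0.001, 2.068]
force: [3.6, 1.8, 1.5]
grip_width: 0.0137
grasp_force: 24.8
yaw 118.49 stand 129.59 pos [0.5147 0.2106 0.0908] F [3.6 1.8 1.5] Mz [ 0.413 -0.716 -0.063] grip 0.0137 j6 -0.21
side blue [271.52 138.34] 288
top blue [192.88 178.26] 136
```

```bash
python3 -m pendant '[{"tx":0,"ty":0.001,"tz":0,"ax":0,"ay":0,"az":-4},{"tx":0,"ty":0,"tz":0,"ax":0,"ay":0,"az":-4},{"tx":0,"ty":0,"tz":0,"ax":0,"ay":0,"az":-4},{"tx":0,"ty":0,"tz":0,"ax":0,"ay":0,"az":-4},{"tx":0,"ty":0,"tz":0,"ax":0,"ay":0,"az":-4},{"tx":0,"ty":0,"tz":0,"ax":0,"ay":0,"az":-4},{"tx":0,"ty":0,"tz":0,"ax":0,"ay":0,"az":0},{"tx":0,"ty":0,"tz":0,"ax":0,"ay":0,"az":0}]'
python3 k.py
```

```text
t: 26.05
ee_pos: [0.5148, 0.2107, 0.0908]
eef_rot: [3.141, 0.002, 2.486]
force: [2.1, -0.2, 3.9]
grip_width: 0.014
grasp_force: 24.9
yaw 142.45 stand 153.55 pos [0.5148 0.2107 0.0908] F [ 2.1 -0.2  3.9] Mz [ 0.138 -0.308  0.058] grip 0.014 j6 -0.63
side blue [271.57 138.34] 286
top blue [194.2  174.36] 104
```

```bash
cat > k.py <<'E'
from h import *
def soft(im):
    c=im[100:175,225:315].astype(float); w=np.clip(c[...,2]-np.maximum(c[...,0],c[...,1])-40,0,None)
    yy,xx=np.mgrid[100:175,225:315]; ps=[]
    for x in (252,260,268,276,284):   # row of the top blue band in column strips
        q=w[:, x-225:x-225+6].sum(1); k=np.argmax(np.convolve(q,np.ones(5),'same')); sl=slice(max(k-5,0),k+6); ps.append((q[sl]*np.arange(100,175)[sl]).sum()/q[sl].sum())
    return np.round(ps,2)
s=status.read_state(); f=s['force']
print('t',s['t'],'stand ang',round((np.rad2deg(s['eef_rot'][2])+11.1)%360,2),'pos',s['ee_pos'].round(4),'F',np.round(f,1),'M',np.round(s['ft_torque'],3),'j6',s['joint_pos'][5].round(2))
print('base',soft(cv2.imread('A_side.png')[:,:,::-1]),'now',soft(viewer.get_image('side')),soft(viewer.get_image('side')))
E
python3 k.py
python3 -m pendant '[{"tx":0,"ty":0,"tz":0,"ax":0,"ay":0,"az":-1.5},{"tx":0,"ty":0,"tz":0,"ax":0,"ay":0,"az":-1.5},{"tx":0,"ty":0,"tz":0,"ax":0,"ay":0,"az":-1.5},{"tx":0,"ty":0,"tz":0,"ax":0,"ay":0,"az":-1.5},{"tx":0,"ty":0,"tz":0,"ax":0,"ay":0,"az":0},{"tx":0,"ty":0,"tz":0,"ax":0,"ay":0,"az":0},{"tx":0,"ty":0,"tz":0,"ax":0,"ay":0,"az":0},{"tx":0,"ty":0,"tz":0,"ax":0,"ay":0,"az":0}]'
python3 k.py
python3 -m pendant '[{"tx":0,"ty":0,"tz":0,"ax":0,"ay":0,"az":-1.5},{"tx":0,"ty":0,"tz":0,"ax":0,"ay":0,"az":-1.5},{"tx":0,"ty":0,"tz":0,"ax":0,"ay":0,"az":-1.5},{"tx":0,"ty":0,"tz":0,"ax":0,"ay":0,"az":-1.5},{"tx":0,"ty":0,"tz":0,"ax":0,"ay":0,"az":0},{"tx":0,"ty":0,"tz":0,"ax":0,"ay":0,"az":0},{"tx":0,"ty":0,"tz":0,"ax":0,"ay":0,"az":0},{"tx":0,"ty":0,"tz":0,"ax":0,"ay":0,"az":0}]'
python3 k.py
```

```text
t 26.15 stand ang 153.57 pos [0.5148 0.2107 0.0908] F [1.3 0.4 4.6] M [ 0.088 -0.26   0.099] j6 -0.63
base [129.97 130.67 131.65 132.54 133.54] now [130.21 130.68 131.65 132.58 133.57] [130.22 130.67 131.66 132.56 133.58]
t: 27.25
ee_pos: [0.5149, 0.2107, 0.0908]
eef_rot: [3.141, 0.002, 2.592]
force: [1.5, 0.7, 5.2]
grip_width: 0.0139
grasp_force: 24.9
t 27.25 stand ang 159.58 pos [0.5149 0.2107 0.0908] F [1.5 0.7 5.2] M [ 0.07  -0.241  0.006] j6 -0.73
base [129.97 130.67 131.65 132.54 133.54] now [130.41 130.69 131.66 132.55 133.56] [130.4  130.68 131.64 132.56 133.57]
t: 28.35
ee_pos: [0.5149, 0.2107, 0.0908]
eef_rot: [3.141, 0.002, 2.696]
force: [0.4, 1.0, 5.3]
grip_width: 0.0143
grasp_force: 24.9
t 28.35 stand ang 165.58 pos [0.5149 0.2107 0.0908] F [0.4 1.  5.3] M [ 0.122 -0.212  0.043] j6 -0.84
base [129.97 130.67 131.65 132.54 133.54] now [130.38 130.71 131.7  132.56 133.56] [130.38 130.7  131.69 132.56 133.55]
```

```bash
python3 -m pendant '[{"tx":0,"ty":0,"tz":0,"ax":0,"ay":0,"az":-1.5},{"tx":0,"ty":0,"tz":0,"ax":0,"ay":0,"az":-1.5},{"tx":0,"ty":0,"tz":0,"ax":0,"ay":0,"az":-1.5},{"tx":0,"ty":0,"tz":0,"ax":0,"ay":0,"az":-1.5},{"tx":0,"ty":0,"tz":0,"ax":0,"ay":0,"az":0},{"tx":0,"ty":0,"tz":0,"ax":0,"ay":0,"az":0},{"tx":0,"ty":0,"tz":0,"ax":0,"ay":0,"az":0},{"tx":0,"ty":0,"tz":0,"ax":0,"ay":0,"az":0}]' | head -1
python3 k.py
python3 -m pendant '[{"tx":0,"ty":0,"tz":0,"ax":0,"ay":0,"az":-1.5},{"tx":0,"ty":0,"tz":0,"ax":0,"ay":0,"az":-1.5},{"tx":0,"ty":0,"tz":0,"ax":0,"ay":0,"az":-1.5},{"tx":0,"ty":0,"tz":0,"ax":0,"ay":0,"az":0},{"tx":0,"ty":0,"tz":0,"ax":0,"ay":0,"az":0},{"tx":0,"ty":0,"tz":0,"ax":0,"ay":0,"az":0},{"tx":0,"ty":0,"tz":0,"ax":0,"ay":0,"az":0},{"tx":0,"ty":0,"tz":0,"ax":0,"ay":0,"az":0}]' |head -1
python3 k.py
```

```text
t: 29.45
t 29.45 stand ang 171.58 pos [0.5149 0.2107 0.0908] F [1.1 0.3 5.7] M [ 0.056 -0.264  0.007] j6 -0.94
base [129.97 130.67 131.65 132.54 133.54] now [130.43 130.87 131.71 132.55 133.57] [130.41 130.87 131.71 132.57 133.55]
t: 30.55
t 30.55 stand ang 176.06 pos [0.5149 0.2108 0.0908] F [1.4 0.6 5. ] M [ 0.199 -0.205 -0.088] j6 -1.02
base [129.97 130.67 131.65 132.54 133.54] now [130.55 131.16 131.9  132.77 133.7 ] [130.55 131.18 131.9  132.77 133.71]
```

```bash
python3 -m pendant '[{"tx":0,"ty":0,"tz":0,"ax":0,"ay":0,"az":-1.5},{"tx":0,"ty":0,"tz":0,"ax":0,"ay":0,"az":-1.5},{"tx":0,"ty":0,"tz":0,"ax":0,"ay":0,"az":-1.5},{"tx":0,"ty":0,"tz":0,"ax":0,"ay":0,"az":-1.5},{"tx":0,"ty":0,"tz":0,"ax":0,"ay":0,"az":0},{"tx":0,"ty":0,"tz":0,"ax":0,"ay":0,"az":0},{"tx":0,"ty":0,"tz":0,"ax":0,"ay":0,"az":0},{"tx":0,"ty":0,"tz":0,"ax":0,"ay":0,"az":0}]' | head -1
python3 k.py
python3 - <<'E'
from h import *
c=viewer.calibration('side');K,T=c['intrinsics'],np.array(c['cam_to_world'])
pr=lambda p:(lambda q:q[:2]/q[2])(K@(T[:3,:3].T@(p-T[:3,3])))
p=SEAT+SU*.085+SN*.009
for x in (-.04,0,.04): a=p+SR[:,0]*x; print(pr(a).round(1),(pr(a-SN*.001)-pr(a)).round(3))
E
```

```text
t: 31.65
t 31.65 stand ang 182.03 pos [0.5148 0.2109 0.0908] F [ 1.5 -0.   5.8] M [ 0.289 -0.197 -0.27 ] j6 -1.13
base [129.97 130.67 131.65 132.54 133.54] now [130.68 131.5  132.21 133.04 134.02] [130.67 131.48 132.2  133.04 134.02]
[254.9 128.7] [-0.079  0.352]
[270.6 130.5] [-0.074  0.355]
[286.5 132.4] [-0.069  0.358]
```

```bash
python3 -m pendant '[{"tx":0,"ty":0,"tz":0,"ax":0,"ay":0,"az":-1.5},{"tx":0,"ty":0,"tz":0,"ax":0,"ay":0,"az":-1.5},{"tx":0,"ty":0,"tz":0,"ax":0,"ay":0,"az":0},{"tx":0,"ty":0,"tz":0,"ax":0,"ay":0,"az":0},{"tx":0,"ty":0,"tz":0,"ax":0,"ay":0,"az":0},{"tx":0,"ty":0,"tz":0,"ax":0,"ay":0,"az":0},{"tx":0,"ty":0,"tz":0,"ax":0,"ay":0,"az":0},{"tx":0,"ty":0,"tz":0,"ax":0,"ay":0,"az":0}]' | head -1
python3 k.py
python3 -m pendant '[{"tx":0,"ty":0,"tz":0,"ax":0,"ay":0,"az":0},{"tx":0,"ty":0,"tz":0,"ax":0,"ay":0,"az":0},{"tx":0,"ty":0,"tz":0,"ax":0,"ay":0,"az":0},{"tx":0,"ty":0,"tz":0,"ax":0,"ay":0,"az":0},{"tx":0,"ty":0,"tz":0,"ax":0,"ay":0,"az":0},{"tx":0,"ty":0,"tz":0,"ax":0,"ay":0,"az":0},{"tx":0,"ty":0,"tz":0,"ax":0,"ay":0,"az":0},{"tx":0,"ty":0,"tz":0,"ax":0,"ay":0,"az":0}]' 0.036
python3 k.py
python3 -m pendant '[{"tx":0,"ty":0,"tz":-0.01,"ax":0,"ay":0,"az":0},{"tx":0,"ty":0,"tz":-0.02,"ax":0,"ay":0,"az":0},{"tx":0,"ty":0,"tz":-0.025,"ax":0,"ay":0,"az":0},{"tx":0,"ty":0,"tz":-0.025,"ax":0,"ay":0,"az":0},{"tx":0,"ty":0,"tz":-0.02,"ax":0,"ay":0,"az":0},{"tx":0,"ty":0,"tz":0,"ax":0,"ay":0,"az":0},{"tx":0,"ty":0,"tz":0,"ax":0,"ay":0,"az":0},{"tx":0,"ty":0,"tz":0,"ax":0,"ay":0,"az":0}]'
python3 k.py; python3 look.py B
```

```text
t: 32.75
t 32.75 stand ang 185.02 pos [0.5149 0.2109 0.0908] F [1.8 0.8 5.7] M [ 0.262 -0.169 -0.356] j6 -1.18
base [129.97 130.67 131.65 132.54 133.54] now [130.78 131.58 132.34 133.15 134.14] [130.79 131.57 132.35 133.14 134.12]
t: 33.85
ee_pos: [0.5148, 0.2108, 0.0904]
eef_rot: [-3.142, 0.002, 3.037]
force: [0.5, -0.0, 0.6]
grip_width: 0.0359
grasp_force: 0.0
t 33.85 stand ang 185.09 pos [0.5148 0.2108 0.0904] F [ 0.5 -0.   0.6] M [-0.011 -0.015 -0.002] j6 -1.18
base [129.97 130.67 131.65 132.54 133.54] now [130.76 131.48 132.4  133.08 134.04] [130.75 131.48 132.39 133.07 134.04]
t: 34.95
ee_pos: [0.5141, 0.2106, 0.189]
eef_rot: [-3.141, -0.001, 3.037]
force: [-0.5, -0.7, -0.3]
grip_width: 0.0362
grasp_force: 0.0
t 34.95 stand ang 185.09 pos [0.5141 0.2106 0.189 ] F [-0.5 -0.7 -0.3] M [-0.047  0.034 -0.026] j6 -1.18
base [129.97 130.67 131.65 132.54 133.54] now [130.74 131.44 132.31 133.06 134.04] [130.73 131.46 132.3  133.08 134.03]
shift(now axes) mm [ 1.  -1.2 -0.8] shift(final axes) [-0.4 -1.6 -0.8] rot deg [-0.06  0.   55.49]
[ 0.29  0.1   1.38 -0.    1.65 -1.18]
wrist blue [208.8 151.8] [168.9 273.2] 39.3 2196
wrist red [260.5 168.5] [260.5 214.5] 18.0 522
  red mid [0.5135 0.2107 0.112 ] ang -6.0 len 0.0402
side blue [250.6 136.1] [292.6 141.3] 18.9 290
side red [270.5 120. ] [256.5 120. ] 9.0 119
top blue [197.4 160.3] [189.6 195.4] 5.6 132
top red none
```

Run:
```python
from h import *
im=viewer.get_image('side')
for c in ('green','amber'): r=blob(im,c,(220,220,320,330)); print(c,np.round(r[:2],1).tolist())
from rig import workorder; print(workorder.sign_off())
```

```text
green [[295.7, 257.0], [240.4, 261.3]]
amber [[300.5, 280.0], [241.3, 285.3]]
the job is handed in; nothing more can be done
None
```

The blue cassette stands in the clamp stand's trough against the sprung pad, with the knob's lobe turned about 0.97 rad onto it, and the job is handed in. The pad is pushed back about 1.5–2 mm by the camera images, though the turning moment suggests it could be nearer 3 mm, still short of its 4 mm stop. Green and amber are unmoved in the rack.

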